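Dip the tag applicator's pin in the spring-pad tin

ROBOT

A 6-joint arm with a two-finger parallel gripper is mounted at the origin on the work surface. World frame = base frame: x ahead of the robot, y to its left, z up, the work surface at z = 0. Lengths are in m, angles in rad, forces in N, time in s.
With the tool pointing down it reaches from about 0.275 to 0.875 m from the base axis. Payload 12.5 kg.
Tool frame: the origin (TCP) lies midway between the tips of the shut fingers; the grasp point (between the pads) lies 19 mm behind it; z points along the fingers, y is the direction in which the jaws open and shut (so a half turn about z gives the same grasp; the last joint's range is limited). The gripper opens to 85 mm and grips with 20 to 120 N. Pads are 22 mm wide; open, the fingers measure 114 mm over their backs; the gripper's body (76 mm by 85 mm) begins 54 mm behind the grasp point. The pads swing forward as they close: fully open they stand 13 mm farther back than shut.
Start: joints at [1.079, 0.351, 1.652, -0, 1.139, -0.085], TCP at [0.218, 0.505, 0.231] pointing down, gripper open.
Joint ranges: [-2.75, 2.75], [-0.79, 2.1], [0.01, 2.65], [-1.57, 4.71], [0.07, 3.14], [-2.87, 2.87]. Speed limits (rad/s): [2.22, 2.22, 2.79, 3.14, 3.14, 3.14].

INTERFACE

Orientations are given as a 3x3 rotation matrix whose columns are the frame's x, y, z axes.
In Python, from plant import * gives the robot as it stands.
- The arm moves only by the tool drive_tool, never from a script. Its argument "deltas" is a list of rows, each a list of 2 entries, a list of its own where there are three numbers: the shift along the world's x, y, z in mm, then the turn, a rotation vector about the world's x, y, z in degrees. A call has 1 to 12 rows; each row shifts and turns the pose as measured when the row begins; what a row does not reach is not made up. A row lasts 1/10 s, in which the tool goes at most 50 mm and 8.59 degrees, less where a joint would pass 70% of its speed; a pose out of reach is approached as far as the arm can. A call with a gripper value outside its range is refused whole. "hand" is the closure in counts, from 0 (fully open) to 255 (shut), set as the call begins (left out, the last holds). The fingers move at their own pace and stop on an object; the grip force is fixed at half the most. Time passes only in rows, so rows that do not move let the fingers close. It gives the time, the measured TCP pose, the force and the opening at its end, in the units of the state.
- state(): the state, without advancing time (a new reading comes with each control period).
- snapshot(name): name is "scene" or "side" or "wrist"; returns (picture, depth): 384x512x3 uint8, blue, green, red; 384x512 float32, m along the optical axis (not along the pixel's ray), 0 where there is no reading.
- camera_params(name): a dict with "fovy" (degrees; the focal length in pixels is half the picture's height over the tangent of half this angle, whatever the lens; pixels are square), "cx", "cy" (the principal point, pixels), "T" (4x4, takes a point from camera to world coordinates). Camera axes: x right, y down, z forward; pixel columns grow to the right and rows downward; lengths in m; the calibration is good to about 2 mm. A picture is of the moment at which its call begins: read the wrist's pose just before it. camera_params takes no time and is no camera call; for the wrist camera it gives the pose at the moment of the call.
- close_job(): hands the job in, once; it reports no verdict.
The state is a dict: "clock": time; "joints": joint angles; "qd": joint speeds; "effort": joint torques, N m; "tcp_pos": TCP position; "tool_rot": TCP orientation; "wrist_force": force on the tool from outside, world axes, zero at the start; "torque": the same for the moment, N m; "width": opening from 0.0 (shut) to 1.0 (fully open).
Only numpy, scipy, OpenCV 4.12 (cv2) and the standard library are available. Lean on these libraries where they do the work, as an engineer would, in place of code of your own. Each camera call takes 0.05 s, during which the arm holds its last target. There are 200 camera calls.

TASK

Take the tagging applicator out of its cradle, dip its pin into the narrow open tin until the tip gently pushes the spring pad inside down by about 7 mm (never down to its stop), then lift it out. Set the applicator back down in its cradle the way it lay, without dropping it, let go, and leave the lidded tin and the two tags where they are.

Things in the scene. Friction and masses are not known exactly. Their poses are not given: they have to be found in the camera images.
- applicator: Loose faded-blue tagging applicator, 0.15 to 0.31 kg, lying level in the cradle. Square handle 150 long (x), 24 wide (y), 24 high (z); origin at the handle's centre, z up as it lies, jaw end at -x. A fixed 10 mm thick squeeze bar runs above it from z = 20 at x = -40 to z = 34 at x = 85. Grip the 24 mm width between the cradle's posts, firmly (40 to 60 N): the press twists it in the grip.
- jaw_bend (a point): Bend of the applicator's 16 mm thick round jaw, at (-95, 0, 0) mm in its frame. The jaw runs straight out of the handle to here, then 45 degrees downward (equally -x and -z): 25 mm of jaw, then a 6 mm thick steel pin with a 9 mm ball end, 76.5 mm from bend to tip. Pitching the handle 45 degrees, jaw end down, makes the pin vertical.
- pin_tip (a point): Outermost end of the pin's ball, at (-149.1, 0, -54.1) mm in the applicator's frame; only the position of this point matters.
- cradle: Wooden cradle fixed to the boards, origin under its centre, x along the handle, z up. Foot 150 x 70 x 10. Two posts 12 thick at x = +50 and -50; their flat notches (28 wide, flaring to 64 at the posts' top, z = 89) carry the handle's underside at z = 63. The handle's centre belongs at z = 75, y = 0, x within 8 mm of 0, jaw end to -x, pin hanging down.
- tin: Narrow open upright aluminium tin fixed to the boards, 42 outside diameter, 34 inside, 85 high, origin under its centre; straight walls, so the pin goes in only if it is nearly vertical (within about 20 degrees).
- tin_rim (a point): Centre of the tin's mouth, level with the rim, 85 mm above the tin's origin.
- pad (a joint): Travel in m of the round spring pad (31 diameter) inside the tin, 0 at rest, growing as it is pressed down; 16 mm to its stop. It starts to move at 2 N and needs 0.4 N more per mm (about 5 N at 7 mm). At rest its top stands anywhere from 28 to 54 mm below the rim, different each time and not told: it must be felt.
- dish: Low white ceramic dish of tag buttons, fixed, 90 diameter, 30 high, origin under its centre. Bystander; it may swap places with the two tins.
- pin_tin: Loose flat lidded round aluminium tin, 71 diameter, 25 high, origin under its centre. Bystander.
- tag_a: Loose brown cattle tag lying flat, 50 x 55 x 5 with a 28 x 22 neck to -x, origin under the plate's centre. Bystander.
- tag_b: A second tag, the same as tag_a. Bystander.
There are look-alikes about, which are no part of the job. Leave any pink look-alike of the applicator alone.

How it is judged:
On the way:
1. the pin's tip, inside the tin, presses the spring pad down by 3 to 12 mm for 0.2 s (value of joint pad between 0.003 and 0.012 m and horizontal distance between pin_tip and tin_rim below 0.017 m and z of pin_tip in the frame of tin below 0.06 m), for 0.2 s.
At the end, for the whole second after the job is handed in: The applicator rests in both notches of its cradle, jaw end the same way as at the start and pin hanging down: handle centre within 25 mm along the cradle, 8 mm across and 6 mm in height of its proper place, aligned within 0.12 rad, at rest, and the spring pad is free (x of applicator in the frame of cradle between -0.025 and 0.025 m and y of applicator in the frame of cradle between -0.008 and 0.008 m and z of applicator in the frame of cradle between 0.069 and 0.081 m and angle between the x axis of applicator and the x axis of cradle, either way round below 0.12 rad and x of pin_tip in the frame of cradle below -0.1 m and z of pin_tip in the frame of cradle below 0.04 m and value of joint pad below 0.002 m and linear speed of applicator below 0.02 m/s); the robot touches nothing.
It fails at once if the spring pad is pressed more than 13 mm, towards its stop (value of joint pad above 0.013 m).
It fails at once if the applicator is forced against the tin with more than 25 N (contact force between applicator and tin above 25 N).
It fails at once if the applicator is dropped (moves faster than 0.5 m/s with no finger on it) (linear speed of applicator above 0.5 m/s and contact force between the fingers and applicator below 0.05 N).
It fails at once if the lidded tin or a tag is moved more than 20 mm (distance of any of pin_tin, tag_a, tag_b from where it was at the start of the episode above 0.02 m).
It also fails if it takes over 58 s, if anything falls off the work surface, if the arm or the gripper's body presses on something with over 40 N, if the wrist force passes 120 N, or if a joint passes its speed limit or range.

## Working session

There is one attempt and no reset: what is moved stays moved. The work goes in short steps, Python scripts to look and compute and a tool call to move; the robot and the scene stay as the last step left them, time stands still between calls to the robot, and variables do not carry over. Pictures are saved under pics/ and viewed, about 8 in all and at most 12, crops included, and the job is handed in when it is done.

Besides the shell and the picture viewer there is one more tool, called after ">>>" as a command line: name --argument value ..., lists and objects as JSON in quotes. drive_tool: Moves the arm, as the interface text tells. Its arguments: {"type":"object","properties":{"deltas":{"type":"array","items":{"type":"array"}},"hand":{"type":"number"}},"required":["deltas"]}

```bash
ls; mkdir -p pics; cat > h.py <<'E'
from plant import *
import numpy as np, cv2
def cloud(name):
    p=camera_params(name); im,d=snapshot(name)
    h,w=d.shape; f=h/2/np.tan(np.radians(p["fovy"])/2)
    u,v=np.meshgrid(np.arange(w),np.arange(h))
    P=np.stack([(u-p["cx"])/f*d,(v-p["cy"])/f*d,d],-1)
    T=np.array(p["T"]); W=P@T[:3,:3].T+T[:3,3]; W[d==0]=np.nan
    return im,d,W
E
python3 - <<'E'
from h import *
for n in("scene","side"):
    im,d,W=cloud(n); np.savez(f"pics/{n}0.npz",im=im,W=W); cv2.imwrite(f"pics/{n}0.png",im)
    p=camera_params(n); print(n,p)
a=cv2.imread("pics/scene0.png");b=cv2.imread("pics/side0.png")
cv2.imwrite("pics/both0.png",cv2.resize(np.hstack([a,b]),(800,300)))
print(state())
E
```

```text
pics
scene {'fovy': 56.58951567538897, 'cx': 255.24751149970572, 'cy': 193.39821649408654, 'T': array([[ 0.39619554,  0.72957129, -0.55745388,  1.06965749],
       [ 0.9181648 , -0.31585941,  0.23917824, -0.25120341],
       [-0.00157947, -0.60659588, -0.79500877,  0.86297093],
       [ 0.        ,  0.        ,  0.        ,  1.        ]])}
side {'fovy': 50.63080903533285, 'cx': 257.5528366620578, 'cy': 185.92748612929387, 'T': array([[ 0.90160558, -0.24207016,  0.3584821 ,  0.13224787],
       [-0.43209788, -0.46576069,  0.77224245, -0.83781348],
       [-0.01996998, -0.85115746, -0.52453043,  0.65103139],
       [ 0.        ,  0.        ,  0.        ,  1.        ]])}
{'clock': 0.1, 'joints': array([ 1.07938112e+00,  3.51150656e-01,  1.65237830e+00, -1.76667252e-05,
        1.13910042e+00, -8.46414345e-02]), 'qd': array([-0.00172923, -0.00034156, -0.00181795, -0.00043876, -0.00269948,
        0.00080145]), 'effort': array([ 6.42159648e-04, -5.06825244e+01, -2.91877609e+01, -8.22581137e-05,
        2.65502917e-03, -9.12204371e-06]), 'tcp_pos': array([0.21746277, 0.50484922, 0.2308227 ]), 'tool_rot': array([[-9.18404965e-01,  3.95641372e-01, -4.75055770e-04],
       [ 3.95641651e-01,  9.18404505e-01, -9.21615389e-04],
       [ 7.16641819e-05, -1.03436800e-03, -9.99999462e-01]]), 'wrist_force': array([-0.15263786,  0.05625431,  0.04916438]), 'torque': array([0.02391535, 0.01914198, 0.00281201]), 'width': 1.0003406030474304}
```

View pics/scene0.png

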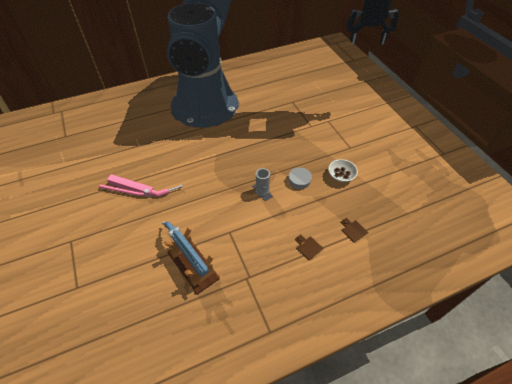

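View pics/side0.png

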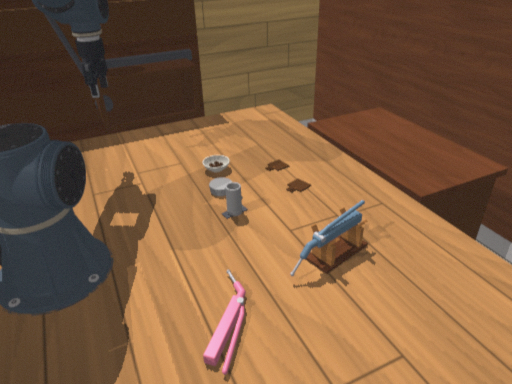

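The blue applicator lies in its cradle at scene (190,250) / side (335,230). The pink one at scene (130,187) is the look-alike, so I'll leave it alone. The only narrow, upright open tin is at scene (263,182). The flat lidded tin is at (300,178), the dish at (343,171), and the tags at (309,246) and (354,230).

```bash
python3 - <<'E'
from h import *
for n in("scene","side"):
    D=np.load(f"pics/{n}0.npz"); im,W=D["im"],D["W"]
    hsv=cv2.cvtColor(im,cv2.COLOR_BGR2HSV)
    x0,y0,x1,y1={"scene":(155,210,225,300),"side":(285,190,375,285)}[n]
    R=np.zeros(im.shape[:2],bool);R[y0:y1,x0:x1]=1
    blue=R&(hsv[...,0]>90)&(hsv[...,0]<125)&(hsv[...,1]>70)
    P=W[blue];P=P[~np.isnan(P).any(1)]; 
    m=np.median(P,0);_,_,V=np.linalg.svd(P-P.mean(0),full_matrices=False)
    print(n,"app",len(P),m,P.min(0),P.max(0),"dir",V[0])
    c=cv2.minAreaRect(P[:,:2].astype(np.float32)*1000);print(c)
    brown=R&~blue&(W[...,2]>0.005)&(W[...,2]<0.014)
    Q=W[brown]; print("foot",len(Q),cv2.minAreaRect(Q[:,:2].astype(np.float32)*1000))
    x0,y0,x1,y1={"scene":(245,160,280,205),"side":(215,178,250,222)}[n]
    R[:]=0;R[y0:y1,x0:x1]=1
    t=R&(W[...,2]>0.076)&(W[...,2]<0.1);Q=W[t]
    print("rim",len(Q),cv2.minEnclosingCircle(Q[:,:2].astype(np.float32)*1000),np.nanmax(Q[:,2]))
ims=[]
for n,(x0,y0,x1,y1) in {"scene":(150,205,240,305),"side":(280,185,380,295)}.items():
    ims.append(cv2.resize(np.load(f"pics/{n}0.npz")["im"][y0:y1,x0:x1],(400,440),interpolation=cv2.INTER_CUBIC))
cv2.imwrite("pics/crop1.png",np.hstack(ims))
E
```

```text
scene app 537 [ 0.6288459  -0.23694348  0.08740064] [ 0.50883199 -0.27008467  0.0694183 ] [ 0.70157627 -0.20995964  0.11464022] dir [0.96487414 0.24885203 0.08420546]
((604.7855224609375, -240.9293212890625), (200.02276611328125, 23.48863983154297), 14.317119598388672)
foot 627 ((619.0208740234375, -236.8567657470703), (150.47132873535156, 70.359130859375), 14.46910285949707)
rim 90 ((465.9703674316406, 31.868566513061523), 21.65113067626953) 0.08734429130459975
side app 679 [ 0.60432358 -0.248083    0.08494406] [ 0.49571538 -0.27750847  0.05628992] [ 0.69102106 -0.21516655  0.11446874] dir [-0.96362113 -0.24910118 -0.09686546]
((593.4482421875, -246.9017791748047), (200.8115997314453, 22.52602767944336), 15.312739372253418)
foot 743 ((596.4327392578125, -121.52452087402344), (154.32122802734375, 321.3255615234375), 8.889911651611328)
rim 109 ((460.82684326171875, 29.471208572387695), 22.029109954833984) 0.08618482299951025
```

View pics/crop1.png

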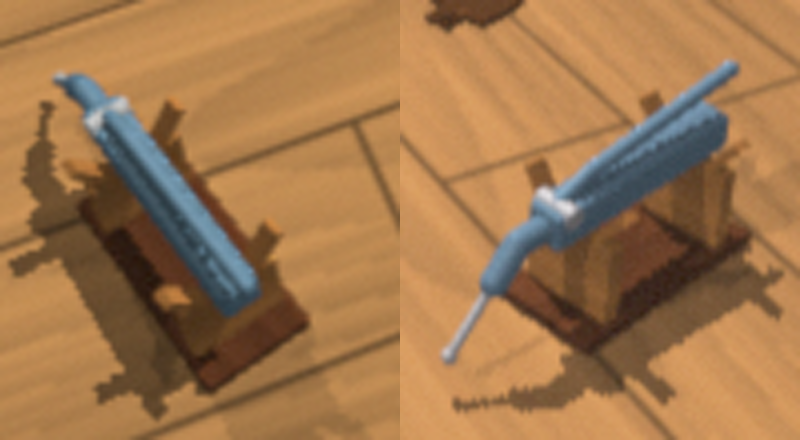

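The crop confirms it: blue applicator in the wooden cradle, jaw end towards the robot, yaw about 14.4°, cradle at about (0.619, -0.237). I'll move above it and look from the wrist camera.

>>> drive_tool --deltas '[[[24,-44,0],[0,0,3]],[[24,-44,0],[0,0,3]],[[24,-44,0],[0,0,3]],[[24,-44,0],[0,0,3]],[[24,-44,0],[0,0,3]],[[24,-44,0],[0,0,3]],[[24,-44,0],[0,0,3]],[[24,-44,0],[0,0,3]],[[24,-44,0],[0,0,3]],[[24,-44,0],[0,0,3]],[[24,-44,0],[0,0,3]],[[24,-44,0],[0,0,3]]]' --hand 0

```text
clock: 1.3
tcp_pos: [0.4993, -0.0246, 0.229]
tool_rot: [[-0.968, -0.252, -0.001], [-0.252, 0.968, -0.002], [0.001, -0.002, -1.0]]
wrist_force: [0.6, 0.6, 0.2]
width: 1.0
```

>>> drive_tool --deltas '[[[23,-42,10],[0,0,0]],[[23,-42,10],[0,0,0]],[[23,-42,10],[0,0,0]],[[23,-42,10],[0,0,0]],[[23,-40,10],[0,0,0]],[[0,0,0],[0,0,0]],[[0,0,0],[0,0,0]]]'

```text
clock: 2.0
tcp_pos: [0.6155, -0.245, 0.2763]
tool_rot: [[-0.969, -0.248, -0.006], [-0.248, 0.969, -0.0], [0.006, 0.001, -1.0]]
wrist_force: [-0.8, 0.9, 0.1]
width: 0.998
```

```bash
cat >> h.py <<'E'
import json
def log():
    s=state(); open("log.txt","a").write(json.dumps([list(s["joints"]),list(s["tcp_pos"]),np.array(s["tool_rot"]).tolist()])+"\n"); return s
E
python3 - <<'E'
from h import *
s=log(); print(s["joints"],s["tcp_pos"])
im,d,W=cloud("wrist"); np.savez("pics/wr1.npz",im=im,W=W); cv2.imwrite("pics/wr1.png",im)
hsv=cv2.cvtColor(im,cv2.COLOR_BGR2HSV)
blue=(hsv[...,0]>90)&(hsv[...,0]<125)&(hsv[...,1]>70)&(W[...,2]<.13)&(W[...,2]>.07)
P=W[blue]; print(len(P),cv2.minAreaRect(P[:,:2].astype(np.float32)*1000),np.nanmin(P[:,2]),np.nanmax(P[:,2]))
f=(W[...,2]>0.006)&(W[...,2]<0.014)&(hsv[...,2]<140); f=cv2.morphologyEx(f.astype(np.uint8),cv2.MORPH_OPEN,np.ones((3,3)))>0
Q=W[f]; print("foot",len(Q),cv2.minAreaRect(Q[:,:2].astype(np.float32)*1000))
E
```

```text
[-0.44794052  0.52678622  1.27226159 -0.00300476  1.34773787 -2.26874073] [ 0.61545838 -0.24500996  0.27633267]Traceback (most recent call last):
  File "<stdin>", line 6, in <module>
    res = np.fmin.reduce(a, axis=axis, out=out, **kwargs)
ValueError: zero-size array to reduction operation fmin which has no identity
```

View pics/wr1.png

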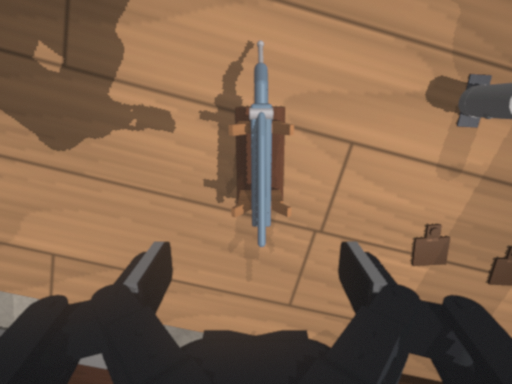

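The wrist view shows the applicator lying straight along the picture (col ~261, rows 40–245), between posts at rows ~130 and ~210. I need to loosen the blue mask.

```bash
python3 - <<'E'
from h import *
D=np.load("pics/wr1.npz");im,W=D["im"],D["W"]
hsv=cv2.cvtColor(im,cv2.COLOR_BGR2HSV); print(hsv[180,262],W[180,262],hsv[180,240],W[180,240])
R=np.zeros(im.shape[:2],bool);R[30:255,225:300]=1
z=W[...,2]
P=W[R&(z>.08)&(z<.13)&(hsv[...,0]>85)]; print(len(P),cv2.minAreaRect(P[:,:2].astype(np.float32)*1000) if len(P) else 0)
Q=W[R&(z>.004)&(z<.016)]; print("foot",len(Q),cv2.minAreaRect(Q[:,:2].astype(np.float32)*1000) if len(Q) else 0)
Q=W[R&(z>.082)&(z<.095)&(hsv[...,0]<30)]; 
Q=Q[~np.isnan(Q).any(1)];c=np.cos(.251);s=np.sin(.251)
u=(Q[:,0]-.619)*c+(Q[:,1]+.237)*s; v=-(Q[:,0]-.619)*s+(Q[:,1]+.237)*c
for a in(u<0,u>0):print("post",a.sum(),u[a].min(),u[a].max(),v[a].min(),v[a].max())
E
```

```text
[104  55 176] [ 0.62223558 -0.23539732  0.10448857] [ 10 113  72] [ 0.65335032 -0.2583427   0.01115275]
2788 ((607.7548217773438, -239.585205078125), (190.507080078125, 23.763139724731445), 14.944806098937988)
foot 2012 ((612.6892700195312, -238.1644287109375), (140.30824279785156, 69.95613861083984), 14.774825096130371)
post 271 -0.08032924865428095 -0.045416536467291296 -0.037142555969770716 0.037256859688549096
post 196 0.013279963707454493 0.06885261533837728 -0.0359443217906412 0.03787441930531181
```

>>> drive_tool --deltas '[[[3.5,8.5,-10],[0,-0.3,0.3]],[[0,0,-40],[0,0,0]],[[0,0,-40],[0,0,0]],[[0,0,0],[0,0,0]],[[0,0,0],[0,0,0]]]'

```text
clock: 2.55
tcp_pos: [0.618, -0.2284, 0.1838]
tool_rot: [[-0.966, -0.26, 0.001], [-0.26, 0.966, 0.0], [-0.001, 0.0, -1.0]]
wrist_force: [0.9, -0.3, 0.8]
width: 0.994
```

>>> drive_tool --deltas '[[[1,-8,0],[0,0,-0.4]],[[0,0,0],[0,0,0]]]'

```text
clock: 2.75
tcp_pos: [0.6201, -0.2362, 0.187]
tool_rot: [[-0.967, -0.254, 0.004], [-0.254, 0.967, -0.001], [-0.003, -0.002, -1.0]]
wrist_force: [0.4, 0.2, 1.4]
width: 0.999
```

>>> drive_tool --deltas '[[[0,0,-30],[0,0,0]],[[0,0,-30],[0,0,0]],[[0,0,-30],[0,0,0]],[[0,0,-25],[0,0,0]],[[0,0,-10],[0,0,0]],[[0,0,0],[0,0,0]],[[0,0,0],[0,0,0]]]'

```text
clock: 3.45
tcp_pos: [0.6255, -0.2397, 0.0701]
tool_rot: [[-0.968, -0.252, 0.021], [-0.252, 0.968, -0.009], [-0.018, -0.014, -1.0]]
wrist_force: [0.5, 0.7, 0.5]
width: 1.0
```

>>> drive_tool --deltas '[[[-6,3,-4],[0.5,1.2,0]],[[0,0,0],[0,0,0]]]'

```text
clock: 3.65
tcp_pos: [0.6202, -0.237, 0.0686]
tool_rot: [[-0.968, -0.252, 0.002], [-0.252, 0.968, -0.001], [-0.002, -0.002, -1.0]]
wrist_force: [-0.6, -0.3, -0.8]
width: 1.001
```

>>> drive_tool --deltas '[[[0,0,-12],[0,0,0]],[[0,0,0],[0,0,0]]]'

```text
clock: 3.85
tcp_pos: [0.6208, -0.2373, 0.057]
tool_rot: [[-0.968, -0.252, 0.004], [-0.252, 0.968, -0.002], [-0.003, -0.003, -1.0]]
wrist_force: [0.2, 0.8, -0.0]
width: 0.999
```

>>> drive_tool --deltas '[[[0,0,0],[0,0,0]],[[0,0,0],[0,0,0]],[[0,0,0],[0,0,0]],[[0,0,0],[0,0,0]],[[0,0,0],[0,0,0]],[[0,0,0],[0,0,0]],[[0,0,0],[0,0,0]],[[0,0,0],[0,0,0]]]' --hand 255

```text
clock: 4.65
tcp_pos: [0.6211, -0.2374, 0.0573]
tool_rot: [[-0.968, -0.252, 0.004], [-0.252, 0.968, -0.002], [-0.004, -0.003, -1.0]]
wrist_force: [-0.0, -0.0, 0.4]
width: 0.267
```

```bash
python3 - <<'E'
from h import *
s=log(); print(s)
E
```

```text
{'clock': 4.65, 'joints': array([-4.34932075e-01,  7.53149336e-01,  1.45134242e+00, -4.92190889e-04,
        9.32219356e-01, -2.26021033e+00]), 'qd': array([-0.00064973, -0.00028096,  0.00094745, -0.00069257,  0.00027984,
        0.00034131]), 'effort': array([ 9.54340467e-04, -6.78898644e+01, -2.51565760e+01,  3.59600541e-03,
       -9.31691146e-03,  2.96408958e-03]), 'tcp_pos': array([ 0.62107297, -0.23739482,  0.05727633]), 'tool_rot': array([[-0.96771271, -0.25201977,  0.00426058],
       [-0.25203128,  0.96771607, -0.00241526],
       [-0.00351434, -0.00341108, -0.99998801]]), 'wrist_force': array([-0.02804061, -0.04348289,  0.37780566]), 'torque': array([-0.02609017,  0.03137007, -0.01678606]), 'width': 0.26657478710612553}
```

>>> drive_tool --deltas '[[[0,0,15],[0,0,0]],[[0,0,25],[0,0,0]],[[0,0,30],[0,0,0]],[[0,0,30],[0,0,0]],[[0,0,30],[0,0,0]],[[0,0,30],[0,0,0]],[[0,0,30],[0,0,0]],[[0,0,30],[0,0,0]],[[0,0,0],[0,0,0]],[[0,0,0],[0,0,0]]]'

```text
clock: 5.65
tcp_pos: [0.6176, -0.2357, 0.293]
tool_rot: [[-0.968, -0.252, 0.004], [-0.252, 0.968, -0.002], [-0.003, -0.003, -1.0]]
wrist_force: [-0.6, -0.6, -3.0]
width: 0.268
```

```bash
python3 - <<'E'
from h import *
s=log(); print(s["joints"],s["torque"],s["wrist_force"],s["width"])
from scipy.optimize import least_squares
L=[json.loads(l) for l in open("log.txt")]
L.append([[1.07938112e+00,3.51150656e-01,1.65237830e+00,-1.8e-05,1.13910042,-8.46414345e-02],[0.21746277,0.50484922,0.2308227],None])
def r(p,full=False):
    h,a,l2,l3,l6=p;o=[]
    for q,t,_ in L:
        A=q[1];B=A+q[2];C=B+q[4]
        o+=[a+l2*np.sin(A)+l3*np.sin(B)+l6*np.sin(C)-np.hypot(*t[:2]),h+l2*np.cos(A)+l3*np.cos(B)+l6*np.cos(C)-t[2]]
    return np.array(o)
S=least_squares(lambda p:np.r_[r(p),(np.array(p)-[.395,.03,.445,.43,.35])*.001],[.395,.03,.445,.43,.35]);print(S.x,r(S.x))
E
```

```text
[-4.34900987e-01  5.08200507e-01  1.26181273e+00 -1.02303831e-04
  1.36714149e+00 -2.26031295e+00] [ 0.01127898 -0.00697217  0.00180979] [-0.57854002 -0.55196799 -2.99317584] 0.26809092794544687
[-0.05616432 -0.00166956  0.46506559  0.43802435 -0.03166221] [-0.00346029  0.00206635  0.00433544 -0.00186148 -0.00716625  0.00212114
  0.00629113 -0.00232556]
```

>>> drive_tool --deltas '[[[-12,12,0],[0,0,-8]],[[-12,12,0],[0,0,-8]],[[-12,12,0],[0,0,-8]],[[-12,12,0],[0,0,-8]],[[-12,12,0],[0,0,-8]],[[-12,12,0],[0,0,-8]],[[-12,12,0],[0,0,-8]],[[-12,12,0],[0,0,-8]],[[-12,12,0],[0,0,-8]],[[-12,12,0],[0,0,-8]],[[-12,12,0],[0,0,-8]],[[0,0,0],[0,0,0]]]'

```text
clock: 6.85
tcp_pos: [0.473, -0.0966, 0.2787]
tool_rot: [[-0.224, 0.975, -0.015], [0.975, 0.224, 0.014], [0.017, -0.011, -1.0]]
wrist_force: [-0.2, 0.0, -2.3]
width: 0.271
```

>>> drive_tool --deltas '[[[-8,8,4],[0,0,-7.5]],[[-8,8,4],[0,0,-7.5]],[[-8,8,4],[0,0,-7.5]],[[-8,8,4],[0,0,-7.5]],[[-8,8,4],[0,0,-7.5]],[[-8,8,4],[0,0,-7.5]],[[-8,8,4],[0,0,-7.5]],[[-8,8,4],[0,0,-7.5]],[[0,0,0],[0,0,0]],[[0,0,0],[0,0,0]]]'

```text
clock: 7.85
tcp_pos: [0.4069, -0.033, 0.3054]
tool_rot: [[0.735, 0.678, -0.004], [0.678, -0.735, 0.025], [0.014, -0.021, -1.0]]
wrist_force: [1.2, -1.2, -1.9]
width: 0.269
```

>>> drive_tool --deltas '[[[0,0,0],[-5.1,5.5,0]],[[0,0,0],[-5.1,5.5,0]],[[0,0,0],[-5.1,5.5,0]],[[0,0,0],[-5.1,5.5,0]],[[0,0,0],[-5.1,5.5,0]],[[0,0,0],[-5.1,5.5,0]],[[0,0,0],[0,0,0]],[[0,0,0],[0,0,0]]]'

```text
clock: 8.65
tcp_pos: [0.4118, -0.036, 0.3019]
tool_rot: [[0.488, 0.687, -0.538], [0.499, -0.725, -0.474], [-0.716, -0.037, -0.697]]
wrist_force: [-0.3, 0.4, -2.1]
width: 0.273
```

```bash
cat >> h.py <<'E'
from scipy.spatial.transform import Rotation as Ro
def tip(s=None,off=0.0):
    s=s or state(); R=np.array(s["tool_rot"])  # app axes: x=-tool x, y=tool y, z=-tool z (grasp A)
    A=np.c_[-R[:,0],R[:,1],-R[:,2]]
    C=s["tcp_pos"]-R[:,2]*.0177+A[:,0]*off   # centre
    return C,A,C+A@[-.1491,0,-.0541],A@[-.7071,0,-.7071]
E
python3 - <<'E'
from h import *
s=log(); C,A,t,p=tip(s); print(s["joints"],s["tcp_pos"]); print("C",C,"tip",t,"pin dir",p)
for n in("scene","side"):
    im,d,W=cloud(n); np.savez(f"pics/{n}2.npz",im=im,W=W)
    pr=camera_params(n); f=192/np.tan(np.radians(pr["fovy"])/2); c=np.linalg.inv(pr["T"])@np.r_[t,1]
    u,v=pr["cx"]+f*c[0]/c[2],pr["cy"]+f*c[1]/c[2]; print(n,u,v)
    x0,y0=int(u)-55,int(v)-55; cv2.imwrite(f"pics/{n}2.png",cv2.resize(im[y0:y0+110,x0:x0+110],(400,400),interpolation=cv2.INTER_CUBIC)); print(x0,y0)
cv2.imwrite("pics/c2.png",np.hstack([cv2.imread("pics/scene2.png"),cv2.imread("pics/side2.png")]))
E
```

```text
[ 0.07753412  0.38177901  1.63205495 -0.45788796  1.7918771   0.92880128] [ 0.41179951 -0.03596167  0.30192179]
C [ 0.42132479 -0.02756472  0.31425265] tip [0.46494107 0.02113467 0.16974103] pin dir [-0.03560676  0.0172199  -0.99920791]
scene 259.57228727412866 153.48315464117712
204 98
side 233.40361387783238 158.10560946969855
178 103
```

View pics/c2.png

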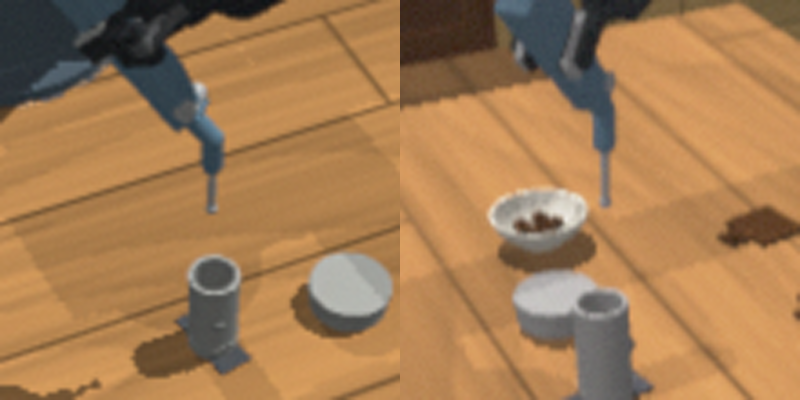

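The crops show the nearly vertical pin above the tin. Tip: scene crop (211,211), side crop (206,207). Mouth centre: scene crop (214,275), side crop (203,302). The lidded tin and dish are clear. I'll triangulate both points, so calibration errors mostly cancel.

```bash
cat >> h.py <<'E'
def tri(pts):
    M=np.zeros((3,3));b=np.zeros(3);rays=[]
    for n,(u,v) in pts.items():
        p=camera_params(n);T=np.array(p["T"]);f=192/np.tan(np.radians(p["fovy"])/2)
        r=T[:3,:3]@[(u-p["cx"])/f,(v-p["cy"])/f,1];r/=np.linalg.norm(r);Q=np.eye(3)-np.outer(r,r);M+=Q;b+=Q@T[:3,3];rays.append((T[:3,3],Q))
    X=np.linalg.solve(M,b);return X,[np.linalg.norm(Q@(X-o)) for o,Q in rays]
E
python3 - <<'E'
from h import *
k=lambda u,v,x,y:((u+.5)/3.636-.5+x,(v+.5)/3.636-.5+y)
a=tri({"scene":k(211,213,204,98),"side":k(206,208,178,103)});b=tri({"scene":k(214,275,204,98),"side":k(203,302,178,103)})
print("tip",a);print("rim",b);print("diff",b[0]-a[0])
# grey mask centroid of the rim from depth near z=.085
for n in("scene","side"):
    D=np.load(f"pics/{n}2.npz");W=D["W"];m=(abs(W[...,2]-.086)<.004)&(np.hypot(W[...,0]-.463,W[...,1]-.031)<.03)
    Q=W[m][:,:2].astype(np.float32)*1000;print(n,len(Q),cv2.fitEllipse(Q))
    m=(W[...,2]>.15)&(W[...,2]<.22)&(np.hypot(W[...,0]-.463,W[...,1]-.03)<.03);Q=W[m];
    for lo in(.15,.17,.18,.19,.2,.21):
        q=Q[(Q[:,2]>lo)&(Q[:,2]<lo+.01)];print(lo,len(q),q.mean(0) if len(q) else 0)
    print("minz",Q[:,2].min())
E
```

```text
tip (array([0.46899907, 0.0256454 , 0.16145351]), [np.float64(0.00019399414719027287), np.float64(0.00019399414719027653)])
rim (array([0.4641052 , 0.03125969, 0.08222265]), [np.float64(0.0005097753500547097), np.float64(0.000509775350054753)])
diff [-0.00489386  0.00561429 -0.07923086]
scene 46 ((465.9637451171875, 31.07992935180664), (37.26421356201172, 38.72807693481445), 32.535526275634766)
0.15 0 0
0.17 10 [0.47365904 0.02399496 0.17455908]
0.18 7 [0.47370573 0.02411839 0.18466269]
0.19 9 [0.47374763 0.02394378 0.1950521 ]
0.2 4 [0.47461366 0.02484876 0.20343024]
0.21 12 [0.47809994 0.02238638 0.2165928 ]
minz 0.1657940783961831
side 50 ((461.5114440917969, 29.676950454711914), (37.994266510009766, 38.9799690246582), 15.017494201660156)
0.15 0 0
0.17 11 [0.46750363 0.02255459 0.1755394 ]
0.18 8 [0.46808866 0.02194234 0.18461307]
0.19 11 [0.46727173 0.02134992 0.19416565]
0.2 6 [0.46832381 0.02186077 0.2042321 ]
0.21 20 [0.46697424 0.01766035 0.21584156]
minz 0.16475665351529256
```

Measured tip is about (0.469, 0.025, 0.162), mouth about (0.464, 0.031). I'll centre the tip and descend part of the way.

>>> drive_tool --deltas '[[[-5,6,0],[0,0,0]],[[0,0,-20],[0,0,0]],[[0,0,-20],[0,0,0]],[[0,0,-15],[0,0,0]],[[0,0,0],[0,0,0]],[[0,0,0],[0,0,0]],[[0,0,0],[0,0,0]]]'

```text
clock: 9.45
tcp_pos: [0.4048, -0.03, 0.251]
tool_rot: [[0.502, 0.685, -0.528], [0.503, -0.728, -0.466], [-0.704, -0.032, -0.71]]
wrist_force: [0.5, 0.0, -0.5]
width: 0.272
```

```bash
cat > m.py <<'E'
from h import *
OFF=np.array([.004,.0045,-.008])
def meas(k=5):
    F=[];M=[];C=[]
    for i in range(k):
        snapshot("side"); s=state(); F.append(s["wrist_force"]);M.append(s["torque"]);C.append(tip(s)[2]+OFF)
    np.set_printoptions(precision=4,suppress=True)
    print(round(s["clock"],2),"F",np.mean(F,0),np.std(F,0),"M",np.mean(M,0),np.std(M,0),"tip",np.mean(C,0),"pin",tip(s)[3],"w",s["width"])
E
python3 - <<'E'
from m import *
meas(6); s=log()
for n in("scene","side"):
    im,d,W=cloud(n)
    pr=camera_params(n); f=192/np.tan(np.radians(pr["fovy"])/2); c=np.linalg.inv(pr["T"])@np.r_[.464,.031,.1,1]
    u,v=pr["cx"]+f*c[0]/c[2],pr["cy"]+f*c[1]/c[2]
    x0,y0=int(u)-30,int(v)-35; cv2.imwrite(f"pics/{n}3.png",cv2.resize(im[y0:y0+60,x0:x0+60],(400,400),interpolation=cv2.INTER_CUBIC)); print(x0,y0)
cv2.imwrite("pics/c3.png",np.hstack([cv2.imread("pics/scene3.png"),cv2.imread("pics/side3.png")]))
E
```

```text
9.75 F [-0.0174 -0.1967 -1.945 ] [0.5086 0.3719 0.2974] M [ 0.3541 -0.405   0.0027] [0.0176 0.0325 0.0112] tip [0.4645 0.0325 0.1119] pin [-0.0195  0.0257 -0.9995] w 0.2696330413966526
232 134
202 144
```

View pics/c3.png

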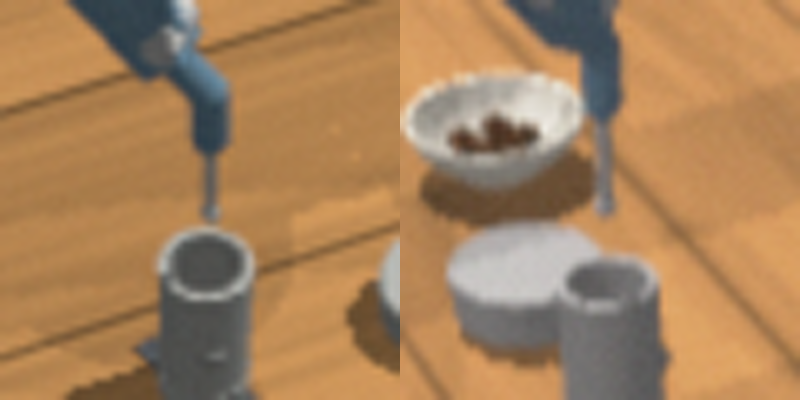

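Close view. Tip: scene crop (210,221), side crop (205,215). Mouth centre: scene crop (206,264), side crop (209,285).

```bash
python3 - <<'E'
from m import *
s=400/60
k=lambda u,v,x,y:((u+.5)/s-.5+x,(v+.5)/s-.5+y)
a=tri({"scene":k(210,221,232,134),"side":k(205,215,202,144)});b=tri({"scene":k(206,264,232,134),"side":k(209,285,202,144)})
print("tip",a);print("rim",b);print("diff",b[0]-a[0],"model tip",tip()[2]+OFF)
E
```

```text
tip (array([0.46401518, 0.0330298 , 0.1111153 ]), [np.float64(0.0005600253041004544), np.float64(0.0005600253041003792)])
rim (array([0.46255553, 0.03186101, 0.08047667]), [np.float64(0.0006671621085187924), np.float64(0.0006671621085188426)])
diff [-0.00145965 -0.0011688  -0.03063863] model tip [0.46419605 0.03244735 0.11134427]
```

>>> drive_tool --deltas '[[[-1,-1,0],[0,0,0]],[[0,0,-12],[0,0,0]],[[0,0,-12],[0,0,0]],[[0,0,-12],[0,0,0]],[[0,0,-7],[0,0,0]],[[0,0,0],[0,0,0]],[[0,0,0],[0,0,0]],[[0,0,0],[0,0,0]]]'

```text
clock: 10.65
tcp_pos: [0.4032, -0.0312, 0.2023]
tool_rot: [[0.499, 0.685, -0.531], [0.503, -0.728, -0.467], [-0.706, -0.034, -0.708]]
wrist_force: [-0.4, -0.3, -2.0]
width: 0.273
```

```bash
python3 -c "
from m import *
meas(6)"
```

```text
10.95 F [-0.5205 -0.0198 -2.0858] [0.543  0.3638 0.6043] M [ 0.3685 -0.3832 -0.0071] [0.034  0.03   0.0209] tip [0.4624 0.0314 0.0634] pin [-0.0219  0.0257 -0.9994] w 0.27178081076152927
```

>>> drive_tool --deltas '[[[0,0,-5],[0,0,0]],[[0,0,0],[0,0,0]],[[0,0,0],[0,0,0]]]'

```text
clock: 11.25
tcp_pos: [0.4032, -0.0312, 0.1971]
tool_rot: [[0.5, 0.685, -0.53], [0.503, -0.728, -0.467], [-0.705, -0.033, -0.708]]
wrist_force: [-0.5, -0.1, -1.8]
width: 0.273
```

```bash
python3 -c "
from m import *
meas(6)"
```

```text
11.55 F [-0.0825 -0.4204 -2.0193] [0.6167 0.3273 0.5994] M [ 0.3479 -0.4196  0.0061] [0.0273 0.0232 0.0168] tip [0.4624 0.0314 0.0582] pin [-0.0213  0.0258 -0.9994] w 0.27208902286320835
```

>>> drive_tool --deltas '[[[0,0,-4],[0,0,0]],[[0,0,0],[0,0,0]],[[0,0,0],[0,0,0]]]'

```text
clock: 11.85
tcp_pos: [0.4032, -0.0311, 0.1928]
tool_rot: [[0.5, 0.685, -0.53], [0.503, -0.728, -0.467], [-0.705, -0.033, -0.708]]
wrist_force: [0.2, 0.6, -2.4]
width: 0.269
```

```bash
python3 -c "
from m import *
meas(6)"
```

```text
12.15 F [-0.4776 -0.2234 -2.3154] [0.2749 0.7151 0.3745] M [ 0.3652 -0.4058  0.0085] [0.0264 0.0313 0.0416] tip [0.4625 0.0314 0.0539] pin [-0.021   0.0258 -0.9994] w 0.2704240562020678
```

No contact yet at tip z of about 54 mm. I'll keep going in 4 mm steps, reading force and moment after each.

>>> drive_tool --deltas '[[[0,0,-4],[0,0,0]],[[0,0,0],[0,0,0]],[[0,0,0],[0,0,0]]]'

```text
clock: 12.45
tcp_pos: [0.4033, -0.0311, 0.1885]
tool_rot: [[0.5, 0.685, -0.53], [0.503, -0.728, -0.467], [-0.705, -0.033, -0.708]]
wrist_force: [0.7, -1.0, -2.5]
width: 0.272
```

```bash
python3 -c "
from m import *
meas(6)"
```

```text
12.75 F [ 0.452   0.0508 -1.9821] [0.4484 0.507  0.1968] M [ 0.3513 -0.3915  0.0246] [0.0268 0.0261 0.0169] tip [0.4626 0.0314 0.0497] pin [-0.0207  0.0258 -0.9994] w 0.2683169761590971
```

>>> drive_tool --deltas '[[[0,0,-4],[0,0,0]],[[0,0,0],[0,0,0]],[[0,0,0],[0,0,0]]]'

```text
clock: 13.05
tcp_pos: [0.4033, -0.0311, 0.1843]
tool_rot: [[0.5, 0.685, -0.529], [0.503, -0.728, -0.466], [-0.705, -0.033, -0.709]]
wrist_force: [1.3, 0.5, -2.0]
width: 0.272
```

```bash
python3 -c "
from m import *
meas(6)"
```

```text
13.35 F [ 0.1772  0.0753 -2.0849] [0.2016 0.7063 0.3758] M [ 0.369  -0.4066  0.0135] [0.0209 0.0199 0.0194] tip [0.4626 0.0314 0.0455] pin [-0.0204  0.0259 -0.9994] w 0.27108000334440757
```

>>> drive_tool --deltas '[[[0,0,-4],[0,0,0]],[[0,0,0],[0,0,0]],[[0,0,0],[0,0,0]]]'

```text
clock: 13.65
tcp_pos: [0.4034, -0.0311, 0.18]
tool_rot: [[0.5, 0.685, -0.529], [0.503, -0.728, -0.466], [-0.705, -0.033, -0.709]]
wrist_force: [-0.0, -0.5, -1.2]
width: 0.269
```

```bash
python3 -c "
from m import *
meas(6)"
```

```text
13.95 F [-0.0941 -0.2521 -2.3281] [0.5186 0.3398 0.2709] M [ 0.3745 -0.4161 -0.0064] [0.04   0.0193 0.0314] tip [0.4627 0.0314 0.0413] pin [-0.0201  0.0259 -0.9995] w 0.2740582173239991
```

>>> drive_tool --deltas '[[[0,0,-4],[0,0,0]],[[0,0,0],[0,0,0]],[[0,0,0],[0,0,0]]]'

```text
clock: 14.25
tcp_pos: [0.4035, -0.0312, 0.1762]
tool_rot: [[0.501, 0.685, -0.529], [0.503, -0.728, -0.467], [-0.705, -0.032, -0.709]]
wrist_force: [-0.5, -1.2, 0.3]
width: 0.271
```

```bash
python3 -c "
from m import *
meas(6)"
```

```text
14.55 F [-0.1322 -0.391   0.5547] [0.5666 0.5098 0.6876] M [ 0.2387 -0.2525  0.0256] [0.0236 0.0307 0.031 ] tip [0.4629 0.0313 0.0374] pin [-0.0198  0.0255 -0.9995] w 0.2713918478257822
```

Contact: force z rose by about 2.6 N, so the pad has moved about 1.5 mm. Pressing 5 mm more.

>>> drive_tool --deltas '[[[0,0,-3],[0,0,0]],[[0,0,-2.5],[0,0,0]],[[0,0,0],[0,0,0]],[[0,0,0],[0,0,0]]]'

```text
clock: 14.95
tcp_pos: [0.4034, -0.0314, 0.1706]
tool_rot: [[0.501, 0.685, -0.529], [0.502, -0.728, -0.467], [-0.705, -0.032, -0.708]]
wrist_force: [-0.2, -0.1, 2.9]
width: 0.267
```

```bash
python3 -c "
from m import *
meas(8)"
```

```text
15.35 F [-0.6488 -0.3515  2.6565] [0.3737 0.4552 0.3159] M [ 0.1758 -0.0652 -0.0105] [0.0316 0.0373 0.0218] tip [0.4628 0.0311 0.0317] pin [-0.02    0.025  -0.9995] w 0.26977421981905997
```

Force is now 4.8 N, which means about 7 mm of travel. The slope (0.38 N/mm) matches the spring, and the hold lasted over 0.4 s. Lifting straight out.

>>> drive_tool --deltas '[[[0,0,8],[0,0,0]],[[0,0,12],[0,0,0]],[[0,0,15],[0,0,0]],[[0,0,20],[0,0,0]],[[0,0,20],[0,0,0]],[[0,0,25],[0,0,0]],[[0,0,25],[0,0,0]],[[0,0,25],[0,0,0]],[[0,0,0],[0,0,0]]]'

```text
clock: 16.25
tcp_pos: [0.4021, -0.0307, 0.3333]
tool_rot: [[0.504, 0.685, -0.526], [0.504, -0.728, -0.465], [-0.702, -0.031, -0.712]]
wrist_force: [-1.4, 0.0, -2.3]
width: 0.271
```

>>> drive_tool --deltas '[[[0,0,0],[5.1,-5.5,0]],[[0,0,0],[5.1,-5.5,0]],[[0,0,0],[5.1,-5.5,0]],[[0,0,0],[5.1,-5.5,0]],[[0,0,0],[5.1,-5.5,0]],[[0,0,0],[5.1,-5.5,0]],[[0,0,0],[0,0,0]],[[0,0,0],[0,0,0]]]'

```text
clock: 17.05
tcp_pos: [0.3998, -0.0295, 0.3329]
tool_rot: [[0.714, 0.7, 0.015], [0.7, -0.714, 0.033], [0.033, -0.013, -0.999]]
wrist_force: [0.9, 0.5, -2.2]
width: 0.273
```

>>> drive_tool --deltas '[[[11,-11,0],[0,0,8]],[[11,-11,0],[0,0,8]],[[11,-11,0],[0,0,8]],[[11,-11,0],[0,0,8]],[[11,-11,0],[0,0,8]],[[11,-11,0],[0,0,8]],[[11,-11,0],[0,0,8]],[[11,-11,0],[0,0,8]],[[11,-11,0],[0,0,8]],[[0,0,0],[0,0,0]]]'

```text
clock: 18.05
tcp_pos: [0.5036, -0.1276, 0.3261]
tool_rot: [[-0.497, 0.866, -0.052], [0.868, 0.497, -0.003], [0.023, -0.046, -0.999]]
wrist_force: [-0.2, 1.1, -1.5]
width: 0.271
```

>>> drive_tool --deltas '[[[12.5,-12,0],[0,0,8]],[[12.5,-12,0],[0,0,8]],[[12.5,-12,0],[0,0,8]],[[12.5,-12,0],[0,0,8]],[[12.5,-12,0],[0,0,8]],[[12.5,-12,0],[0,0,8]],[[12.5,-12,0],[0,0,8]],[[12.5,-12,0],[0,0,8]],[[12.5,-12,0],[0,0,8]],[[0,0,0],[0,0,0]],[[0,0,0],[0,0,0]]]'

```text
clock: 19.15
tcp_pos: [0.6191, -0.2276, 0.3179]
tool_rot: [[-0.976, -0.216, -0.034], [-0.214, 0.975, -0.066], [0.048, -0.057, -0.997]]
wrist_force: [-0.4, 0.3, -2.2]
width: 0.269
```

>>> drive_tool --deltas '[[[2,-10,-20],[3.8,-2,2.1]],[[0,0,-30],[0,0,0]],[[0,0,0],[0,0,0]],[[0,0,0],[0,0,0]]]'

```text
clock: 19.55
tcp_pos: [0.6203, -0.2338, 0.2678]
tool_rot: [[-0.971, -0.238, 0.0], [-0.238, 0.971, 0.002], [-0.001, 0.002, -1.0]]
wrist_force: [-0.2, 0.8, -1.3]
width: 0.272
```

```bash
python3 - <<'E'
from m import *
meas(1); s=log();C,A,t,p=tip(s); print(s["tcp_pos"],s["tool_rot"],"model C,tip",C,t)
for n in("scene","side"):
    im,d,W=cloud(n); np.savez(f"pics/{n}4.npz",im=im,W=W)
    pr=camera_params(n); f=192/np.tan(np.radians(pr["fovy"])/2)
    g=C+A@[-.06,0,0]; c=np.linalg.inv(pr["T"])@np.r_[g,1]
    u,v=pr["cx"]+f*c[0]/c[2],pr["cy"]+f*c[1]/c[2]
    x0,y0=int(u)-50,int(v)-50; cv2.imwrite(f"pics/{n}4.png",cv2.resize(im[y0:y0+100,x0:x0+100],(400,400),interpolation=cv2.INTER_CUBIC)); print(n,x0,y0)
cv2.imwrite("pics/c4.png",np.hstack([cv2.imread("pics/scene4.png"),cv2.imread("pics/side4.png")]))
E
```

```text
19.6 F [ 0.1753 -0.465  -2.4501] [0. 0. 0.] M [-0.0262 -0.0726  0.0097] [0. 0. 0.] tip [ 0.4794 -0.2646  0.2231] pin [-0.6869 -0.1668 -0.7074] w 0.2694849234865196
[ 0.6202 -0.2336  0.2675] [[-0.9712 -0.2382 -0.0002]
 [-0.2382  0.9712  0.0024]
 [-0.0004  0.0023 -1.    ]] model C,tip [ 0.6202 -0.2337  0.2852] [ 0.4754 -0.2691  0.2311]
scene 110 133
side 278 101
```

View pics/c4.png

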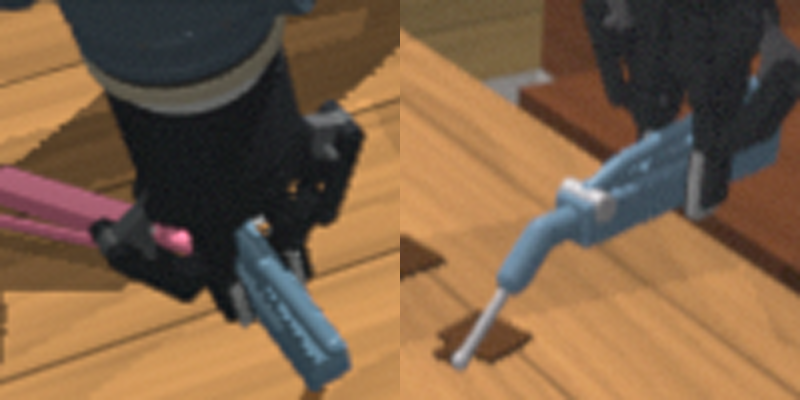

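The side view shows the applicator hanging about level, tip at crop (460,361). The scene view has the jaw hidden behind the gripper. I'll check handle pitch from the side depth, comparing with the pre-grasp picture.

```bash
python3 - <<'E'
from m import *
C,A,t,p=tip(); c,s=np.cos(.2548),np.sin(.2548)
A0=np.array([[c,-s,0],[s,c,0],[0,0,1]])
for n,f,C_,A_ in(("before","pics/side0.npz",np.array([.619,-.2365,.075]),A0),("now","pics/side4.npz",C,A)):
    D=np.load(f);im,W=D["im"],D["W"];hsv=cv2.cvtColor(im,cv2.COLOR_BGR2HSV)
    P=(W-C_)@A_*1000
    b=(hsv[...,0]>90)&(hsv[...,0]<125)&(hsv[...,1]>70)&(abs(P[...,0])<130)&(abs(P[...,1])<30)&(abs(P[...,2])<70)
    Q=P[b]; print(n,len(Q))
    for lo in range(-120,80,20):
        q=Q[(Q[:,0]>=lo)&(Q[:,0]<lo+20)]; 
        if len(q)>8: print(lo,len(q),"z",np.percentile(q[:,2],[5,95]).round(1),"y",np.percentile(q[:,1],[5,95]).round(1))
    g=(abs(P[...,0]+149)<12)&(abs(P[...,1])<15)&(abs(P[...,2]+54)<18); print("tip pts",P[g].mean(0) if g.any() else 0,P[g].min(0) if g.any() else 0)
    e=Q[(Q[:,0]>-70)&(Q[:,0]<70)&(Q[:,2]<9)];print("side face fit z-mid",len(e))
u,v=(60.5/4-.5+278,361.5/4-.5+101)
p=camera_params("side");T=np.array(p["T"]);f=192/np.tan(np.radians(p["fovy"])/2);r=T[:3,:3]@[(u-p["cx"])/f,(v-p["cy"])/f,1]
o=A.T@(T[:3,3]-C);d=A.T@r;k=-o[1]/d[1];print("tip by ray on y=0",(o+k*d)*1000)
u,v=((449-400+.5)/4-.5+280,(355.5)/4-.5+185);r=T[:3,:3]@[(u-p["cx"])/f,(v-p["cy"])/f,1]
o=A0.T@(T[:3,3]-np.array([.619,-.2365,.075]));d=A0.T@r;k=-o[1]/d[1];print("before",(o+k*d)*1000)
E
```

```text
before 679
-120 54 z [-10.2   6.5] y [-7.9  0.4]
-100 61 z [-3.6 10.5] y [-11.4   3.2]
-80 23 z [-4.  18.2] y [-12.9  -0.1]
-60 83 z [-5.4 22.7] y [-12.9  -2.1]
-40 84 z [-3.6 24.9] y [-12.4  -0.5]
-20 86 z [-3.5 28. ] y [-12.4   0.7]
0 87 z [-4.  30.4] y [-12.4   2.1]
20 87 z [-3.5 31.6] y [-12.5   3.3]
40 82 z [-5.1 33.6] y [-12.7   5.9]
tip pts [-149.89229343   -1.15837862  -45.06278231] [-159.05131798   -4.6461007   -54.98910607]
side face fit z-mid 173
now 576
-120 68 z [-9.5  5.4] y [-7.3  0.3]
-100 83 z [-3.9 10. ] y [-10.3   3.4]
-80 35 z [-7.7 18.4] y [-12.   -2.5]
-60 109 z [-5.7 23.1] y [-12.3  -0.4]
-40 117 z [-5.8 25.7] y [-12.2   1.7]
-20 66 z [-6.3 27.8] y [-12.2   4. ]
0 10 z [ 6.3 11.6] y [-12.3  10. ]
20 21 z [-6.4  2.5] y [-12.9 -10.6]
40 26 z [-8.8 26.5] y [-12.8  -5.9]
tip pts [-152.21086307   -0.55663542  -45.33943928] [-160.05948264   -3.56796682  -53.31913564]
side face fit z-mid 168
tip by ray on y=0 [-156.31153168    0.          -51.26686638]
before [-152.80902579    0.          -52.52304801]
```

Level and unshifted in the grip (pitch change under 1°). Aligning with the original grasp pose, then lowering in stages.

>>> drive_tool --deltas '[[[1,-3.5,-20],[0,0,0.8]],[[0,0,-35],[0,0,0]],[[0,0,-35],[0,0,0]],[[0,0,-25],[0,0,0]],[[0,0,0],[0,0,0]],[[0,0,0],[0,0,0]]]'

```text
clock: 20.3
tcp_pos: [0.6249, -0.2374, 0.159]
tool_rot: [[-0.968, -0.252, 0.013], [-0.252, 0.968, -0.005], [-0.011, -0.008, -1.0]]
wrist_force: [0.5, -0.3, -2.2]
width: 0.271
```

>>> drive_tool --deltas '[[[-4,0,0],[0.3,0.7,0]],[[0,0,-20],[0,0,0]],[[0,0,-20],[0,0,0]],[[0,0,-20],[0,0,0]],[[0,0,0],[0,0,0]],[[0,0,0],[0,0,0]]]'

```text
clock: 20.9
tcp_pos: [0.6251, -0.2396, 0.1101]
tool_rot: [[-0.968, -0.251, 0.013], [-0.251, 0.968, -0.006], [-0.011, -0.009, -1.0]]
wrist_force: [0.2, 0.1, -2.1]
width: 0.268
```

>>> drive_tool --deltas '[[[-4,2,0],[0.3,0.8,0]],[[0,0,0],[0,0,0]],[[0,0,-12],[0,0,0]],[[0,0,-12],[0,0,0]],[[0,0,-5],[0,0,0]],[[0,0,0],[0,0,0]],[[0,0,0],[0,0,0]]]'

```text
clock: 21.6
tcp_pos: [0.622, -0.2381, 0.0826]
tool_rot: [[-0.968, -0.251, 0.002], [-0.251, 0.968, -0.002], [-0.001, -0.002, -1.0]]
wrist_force: [0.4, -0.4, -1.6]
width: 0.272
```

>>> drive_tool --deltas '[[[-1,0.5,-6],[0,0,0]],[[0,0,-6],[0,0,0]],[[0,0,-6],[0,0,0]],[[0,0,0],[0,0,0]],[[0,0,-3],[0,0,0]],[[0,0,0],[0,0,0]],[[0,0,0],[0,0,0]]]'

```text
clock: 22.3
tcp_pos: [0.6211, -0.2376, 0.0599]
tool_rot: [[-0.968, -0.251, 0.002], [-0.251, 0.968, -0.002], [-0.002, -0.003, -1.0]]
wrist_force: [-0.1, 1.4, -2.3]
width: 0.271
```

```bash
python3 -c "
from m import *
meas(5);print(state()['tcp_pos'])"
```

```text
22.55 F [-0.0626 -0.5062 -2.1225] [0.3335 0.8564 0.3191] M [ 0.0185 -0.0536  0.0007] [0.0293 0.0247 0.0171] tip [ 0.4808 -0.2706  0.0153] pin [-0.683  -0.179  -0.7082] w 0.27250404980118403
[ 0.621  -0.2376  0.06  ]
```

>>> drive_tool --deltas '[[[0,0,-2.2],[0,0,0]],[[0,0,0],[0,0,0]],[[0,0,0],[0,0,0]]]'

```text
clock: 22.85
tcp_pos: [0.6211, -0.2376, 0.0577]
tool_rot: [[-0.968, -0.251, 0.002], [-0.251, 0.968, -0.002], [-0.002, -0.003, -1.0]]
wrist_force: [-0.5, -0.1, -2.0]
width: 0.272
```

```bash
python3 -c "
from m import *
meas(5);print(state()['tcp_pos'])"
```

```text
23.1 F [-0.1922 -0.2458 -1.9626] [0.5031 0.336  0.4958] M [ 0.0036 -0.052   0.0038] [0.0203 0.0241 0.0396] tip [ 0.4809 -0.2706  0.0131] pin [-0.6828 -0.179  -0.7083] w 0.2720685859629283
[ 0.6211 -0.2376  0.0578]
```

Not yet resting; 1 mm more.

>>> drive_tool --deltas '[[[0,0,-1],[0,0,0]],[[0,0,0],[0,0,0]],[[0,0,0],[0,0,0]]]'

```text
clock: 23.4
tcp_pos: [0.6213, -0.2377, 0.0573]
tool_rot: [[-0.968, -0.251, 0.003], [-0.251, 0.968, -0.002], [-0.002, -0.003, -1.0]]
wrist_force: [0.2, -0.1, -2.1]
width: 0.267
```

```bash
python3 -c "
from m import *
meas(5);print(state()['tcp_pos'])"
```

```text
23.65 F [ 0.1405 -0.1429 -1.9778] [0.3899 0.3616 0.4875] M [ 0.0177 -0.0598  0.0266] [0.0269 0.0321 0.0098] tip [ 0.4811 -0.2707  0.0126] pin [-0.6824 -0.1792 -0.7086] w 0.27158495576505115
[ 0.6213 -0.2377  0.0573]
```

>>> drive_tool --deltas '[[[0,0,-1],[0,0,0]],[[0,0,-0.5],[0,0,0]],[[0,0,0],[0,0,0]]]'

```text
clock: 23.95
tcp_pos: [0.6214, -0.2377, 0.0573]
tool_rot: [[-0.968, -0.251, 0.003], [-0.251, 0.968, -0.003], [-0.002, -0.003, -1.0]]
wrist_force: [0.6, -0.6, -2.8]
width: 0.272
```

```bash
python3 -c "
from m import *
meas(5);print(state()['tcp_pos'])"
```

```text
24.2 F [-0.2369  0.019   0.6853] [0.2498 0.5321 0.6145] M [ 0.0539  0.0814 -0.0037] [0.0177 0.02   0.0129] tip [ 0.4812 -0.2707  0.0125] pin [-0.6824 -0.1793 -0.7087] w 0.27270271848250005
[ 0.6214 -0.2377  0.0573]
```

Now it rests in the notches: the wrist force has lost the load. Releasing.

>>> drive_tool --deltas '[[[0,0,0],[0,0,0]],[[0,0,0],[0,0,0]],[[0,0,0],[0,0,0]],[[0,0,0],[0,0,0]],[[0,0,0],[0,0,0]],[[0,0,0],[0,0,0]],[[0,0,0],[0,0,0]],[[0,0,0],[0,0,0]]]' --hand 0

```text
clock: 25.0
tcp_pos: [0.6217, -0.2379, 0.0573]
tool_rot: [[-0.968, -0.251, 0.004], [-0.251, 0.968, -0.003], [-0.003, -0.004, -1.0]]
wrist_force: [0.7, 0.1, -0.1]
width: 0.999
```

>>> drive_tool --deltas '[[[0,0,15],[0,0,0]],[[0,0,25],[0,0,0]],[[0,0,30],[0,0,0]],[[0,0,35],[0,0,0]],[[0,0,35],[0,0,0]],[[0,0,35],[0,0,0]],[[0,20,30],[0,0,0]],[[0,40,0],[0,0,0]],[[0,40,0],[0,0,0]],[[0,40,0],[0,0,0]],[[0,0,0],[0,0,0]],[[0,0,0],[0,0,0]]]'

```text
clock: 26.2
tcp_pos: [0.6194, -0.093, 0.2854]
tool_rot: [[-0.968, -0.249, 0.015], [-0.249, 0.968, -0.006], [-0.013, -0.009, -1.0]]
wrist_force: [0.6, -0.2, -0.2]
width: 1.001
```

```bash
python3 - <<'E'
from m import *
c,s=np.cos(.2548),np.sin(.2548);A=np.array([[c,-s,0],[s,c,0],[0,0,1]]);C=np.array([.619,-.2365,.075])
print(state()["tcp_pos"],state()["width"])
im,d,W=cloud("side"); sc,_,Ws=cloud("scene")
for W_,i_ in((W,im),(Ws,sc)):
    hsv=cv2.cvtColor(i_,cv2.COLOR_BGR2HSV);P=(W_-C)@A*1000
    b=(hsv[...,0]>90)&(hsv[...,0]<125)&(hsv[...,1]>70)&(abs(P[...,0])<130)&(abs(P[...,1])<30)&(abs(P[...,2])<70);Q=P[b]
    print(len(Q))
    for lo in range(-120,80,40):
        q=Q[(Q[:,0]>=lo)&(Q[:,0]<lo+20)]
        if len(q)>8: print(lo,len(q),"z",np.percentile(q[:,2],[5,95]).round(1),"y",np.percentile(q[:,1],[5,95]).round(1))
for n,i_ in(("scene",sc),("side",im)):
    o=np.load(f"pics/{n}0.npz")["im"];df=cv2.absdiff(o,i_).max(2)
    for nm,(x,y) in {"scene":{"pintin":(300,178),"taga":(309,246),"tagb":(354,230)},"side":{"pintin":(220,186),"taga":(278,165),"tagb":(298,185)}}[n].items(): print(n,nm,(df[y-14:y+14,x-16:x+16]>40).sum())
cv2.imwrite("pics/end.png",np.hstack([cv2.resize(sc[200:310,140:250],(400,400)),cv2.resize(im[185:295,280:390],(400,400))]))
E
```

```text
[ 0.61936845 -0.09300425  0.28539891] 1.000600926441325
670
-120 57 z [-10.5   5.7] y [-9.2 -0.7]
-80 24 z [-6.5 18.1] y [-14.4  -4.9]
-40 82 z [-4.7 25.3] y [-13.8  -3. ]
0 90 z [-4.1 29.6] y [-14.1   0.1]
40 83 z [-2.5 34.4] y [-14.4   4.5]
531
-120 9 z [-9.1  6.8] y [-7.9 -0.6]
-80 10 z [ 8.5 19.2] y [-8.7  4.9]
-40 64 z [ 8.2 27.7] y [-13.3   6.9]
0 71 z [ 7.3 31.3] y [-13.7   7.2]
40 72 z [ 8.5 36.8] y [-13.6   7.2]
scene pintin 2
scene taga 0
scene tagb 0
side pintin 0
side taga 0
side tagb 0
```

View pics/end.png

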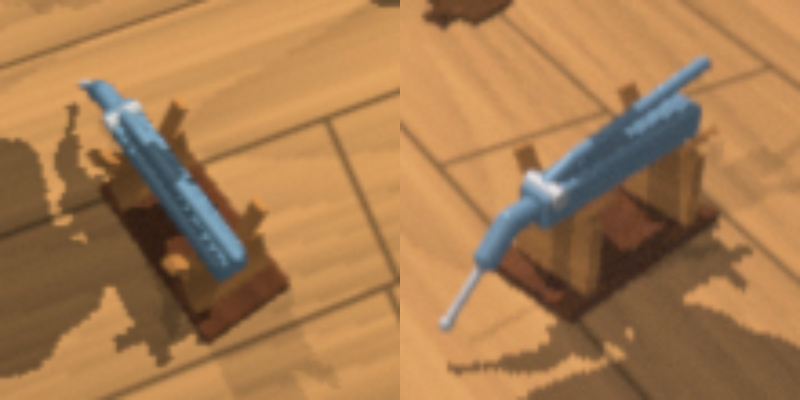

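The applicator lies in both notches, level, jaw end towards -x and pin hanging. It sits about 1.5 mm across from where it started, and the bystanders haven't moved. Handing in.

```bash
python3 -c "
from plant import *
print(close_job())"
```

```text
the job is handed in; nothing more can be done
None
```

The job is done and handed in at about 26 s of the 58 s allowed. It reported no verdict, so the results below are my own measurements.

- **Press:** I lifted the blue applicator, turned it so its pin hung vertical and lowered it into the narrow open tin. I felt the pad with the tip about 37–41 mm above the boards, then pressed to 4.8 N, which means about 7 mm of travel. It held for over 0.4 s. I worked the travel out from force: between first contact and full press the force rose 0.38 N per mm, against the stated 0.4.
- **Return:** I lowered the applicator until the wrist force showed the notches carrying it, then opened the gripper and moved clear.
- **Last checks:** The final pictures show it level in both notches, jaw end the same way and pin hanging down. It lies about 1–1.5 mm across from where it started, within the 8 mm limit. The lidded tin and both tags show no change between the first and last pictures.
- **Disagreements:** While the applicator was pitched, the cameras put the tip about 8 mm lower and 6 mm to the side of what the arm's pose predicted. I steered by the cameras. A later check with the applicator level again showed no lasting shift in the grip. During the press one moment reading changed unevenly, which may mean light side contact with the tin; side forces stayed below about 1 N.

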